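# Stack a cast roundel, spacer and clamp cap on the drying stand's rod

## Robot

A 6-joint arm with a two-finger parallel gripper is mounted at the origin on the work surface. World frame = base frame: x ahead of the robot, y to its left, z up, the work surface at z = 0. Lengths are in m, angles in degrees, forces in N, time in s.
With the tool pointing down it reaches from about 0.375 to 0.9 m from the base axis. Payload 3.1 kg.
Tool frame: the origin (TCP) lies where the fingers leave the gripper's body, on its centre line; the fingertips stand bot.tips_ahead ahead of it and the grasp point (between the pads) lies 51 mm ahead of it (bot.tips_ahead is the distance from the TCP to the fingertips, in m); z points along the fingers, x is the direction in which the jaws open and shut, and the axes are right-handed (so a half turn about z gives the same grasp; the last joint's range is limited). The gripper opens to 87 mm and grips with 3 to 60 N. Pads are 19 mm wide; open, the fingers measure 117 mm over their backs; the gripper's body (75 mm by 190 mm) begins 51 mm behind the grasp point.
Start: joints at [-85.399, 30.224, 82.088, -0, 67.689, -10.227], TCP at [0.16, -0.604, 0.292] pointing down, gripper open.
Joint ranges: [-176.69, 176.69], [-43.24, 126.21], [12.49, 139.97], [-82, 262], [0, 151.66], [-163.58, 163.58]. Speed limits (degrees/s): [159.86, 159.86, 180, 180, 180, 180].

## Interface

Orientations are given as a 3x3 rotation matrix whose columns are the frame's x, y, z axes.
In Python, from rig import bot, vision, nets gives the robot as it stands.
- The arm moves only by the tool play_rows, never from a script. Its argument "series" is a list of rows, each an object of numbers: "tx", "ty", "tz": the shift along the world's x, y, z as a fraction of full scale; "turn": the turn about the world's z as a fraction of full scale. A call has 1 to 10 rows; each row shifts and turns the commanded pose from where the row before left it; what a row does not reach is not made up. Full scale, the value 1, is 0.8 m for a shift and 60 degrees for a turn. A row lasts 1/10 s, in which the tool goes at most 50 mm and 8.59 degrees, less where a joint would pass 70% of its speed; a pose out of reach is approached as far as the arm can. A call with a number of a shift or a turn outside -1 to 1 is refused whole. A call with a gripper value outside its range is refused whole. "gripper" is the opening, from 0 (shut) to 1 (fully open), set as the call begins (left out, the last holds). The fingers move at their own pace and stop on an object; the grip force is fixed at half the most. Time passes only in rows, so rows that do not move let the fingers close. It gives the time, the measured TCP pose, the force and the opening at its end, in the units of the state.
- bot.read_state(): the state, without advancing time (a new reading comes with each control period).
- vision.capture(name): name is "scene" or "top" or "wrist"; returns a dict with "pixels" (400x640x3 uint8, blue, green, red), "fx", "fy", "cx", "cy" (pixels), "extrinsics" (4x4, takes a point from camera to world coordinates). Camera axes: x right, y down, z forward; pixel columns grow to the right and rows downward; lengths in m; the calibration is good to about 2 mm. A picture is of the moment at which its call begins. There is no depth.
- bot.hand_in(): hands the job in, once; it reports no verdict.
Trained networks look in a picture, given as the dict that the camera call returned (one of the last four; its "shot" number tells which), for a name from the list of things; names that differ only in an ending like _2 or _b are one class to them, and where a whole thing is asked for, a point or a joint stands for the part that bears it (a point fixed in the world has none). Each returns a list of dicts, best first, with "confidence" (0 to 1); they miss things now and then, are a little off and sometimes report something else, mostly with a low value. They report only what shows in the picture. A call takes as long as a camera call. They do not tell look-alikes from the thing itself.
- nets.look_for(picture, query): "at" ([column, row] as shares, 0 to 1, of the picture: columns of its width, rows of its height, amid what is visible of it).
- nets.masks_of(picture, query): "region" (400x640 bool, what is visible of it) and "at" ([column, row] as shares, 0 to 1, of the picture: columns of its width, rows of its height, amid what is visible of it).
The state is a dict: "time_s": time; "joint_positions": joint angles; "qvel": joint speeds; "tau": joint torques, N m; "position": TCP position; "tcp_rot": TCP orientation; "force": force on the tool from outside, world axes, zero at the start; "moment": the same for the moment, N m; "opening": opening from 0.0 (shut) to 1.0 (fully open).
Only numpy, scipy, OpenCV 4.12 (cv2) and the standard library are available. Lean on these libraries where they do the work, as an engineer would, in place of code of your own. Each camera call takes 0.05 s, during which the arm holds its last target.

## Task

Thread the plaster roundel onto the steel rod of the drying stand, then the metal spacer on top of it, then the clamp cap, each sitting flat and fully down on the one below. Finish by bedding the stack: push down on the cap with at least 5 newtons for a moment, then let go. The plaster is brittle, so feel your way onto the rod and never push hard, and leave the tub, the brush and the tile where they are.

Things in the scene. Friction and masses are not known exactly. Their poses are not given: they have to be found in the camera images.
- stand: Drying stand, fixed to the table: square plywood board 140 x 140 x 15 mm with a dark steel pedestal (diameter 40 mm, 16 mm high) at its middle, from whose flat top a bare steel rod rises. Origin: centre of the board's underside; z up.
- seat (a point): Centre of the pedestal's flat top (the seat), 31 mm above the table. The rod (diameter 16 mm, 46 mm high, top 77 mm above the table, last 3.5 mm tapering to diameter 10 mm) stands upright and rigid on a locked eccentric foot: its axis is 8 mm from this point, in a direction that differs each time, is unrelated to the board's yaw and is not measured: look or feel for it.
- roundel: White cast plaster roundel with a ring of small beads on its upper face: outside diameter 60 mm, 18 mm thick (beads stand 3 mm proud), with a plain through hole 19 mm in diameter at its centre; 50 to 100 g. Lies flat on the table. Origin: centre of its underside; z is its axis, up. Goes on first; seated, its underside is 31 mm above the table.
- spacer: Plain aluminium spacer collar: outside diameter 36 mm, 16 mm high, through hole 19 mm; 30 to 55 g. Stands on the table. Origin: centre of its underside; z is its axis, up. Goes on second; seated on the roundel, its underside is 49 mm above the table.
- cap: Dark steel clamp cap: flange 50 mm in diameter and 8 mm thick at the bottom, round knob 30 mm in diameter from there up to 30 mm, closed top; a blind hole 19 mm in diameter and 18 mm deep opens downward; 85 to 165 g. Stands on its flange on the table. Origin: centre of its underside; z is its axis, up. Goes on last; seated on the spacer, its underside is 65 mm above the table and the rod reaches 12 mm into it.
- tub: Bystander: open grey round tub, 90 mm in diameter, 80 mm high. Origin: centre of its underside.
- brush: Bystander: hand brush lying on the table. Origin: under its middle.
- tile: Bystander: square plaster tile 100 x 100 mm, 20 mm thick. Origin: centre of its underside.
Not all that is in view belongs to the job. What is meant by the spacer is not yellow, and is the smaller of those in its own colour.

How it is judged (in metres and radians):
On the way, in this order (a step that is already met when the one before it is completed fails the run):
1. the roundel lies flat on the seat, with the rod through it (z of roundel in the frame of stand between 0.028 and 0.034 m and horizontal distance between roundel and stand below 0.013 m and angle between roundel's own z axis and vertical below 0.08 rad), for 0.2 s.
2. the spacer sits flat on the seated roundel, with the rod through it (all of step 1 and z of spacer in the frame of stand between 0.046 and 0.052 m and horizontal distance between spacer and stand below 0.013 m and angle between spacer's own z axis and vertical below 0.08 rad), for 0.2 s.
3. the cap sits on the spacer and is pressed down on it with at least 5 N (all of step 2 and z of cap in the frame of stand between 0.062 and 0.068 m and horizontal distance between cap and stand below 0.013 m and angle between cap's own z axis and vertical below 0.08 rad and contact force between cap and spacer above 5 N), for 0.15 s.
At the end, for the whole second after the job is handed in: Roundel, spacer and cap are threaded on the rod in that order from below and at rest: undersides 31, 49 and 65 mm (each within 3 mm) above the stand's underside, axes within 13 mm of the stand's axis and within 0.08 rad of upright (all of step 2 and z of cap in the frame of stand between 0.062 and 0.068 m and horizontal distance between cap and stand below 0.013 m and angle between cap's own z axis and vertical below 0.08 rad and linear speed of each of roundel, spacer, cap below 0.02 m/s); the robot touches nothing.
It fails at once if the roundel, spacer or cap is forced against the stand or against another of them with more than 60 N (contact force between any of roundel, spacer, cap and stand above 60 N or contact force between any of spacer, cap and roundel above 60 N or contact force between cap and spacer above 60 N).
It fails at once if the tub, the brush or the tile is moved by more than 20 mm (distance of any of tub, brush, tile from where it was at the start of the episode above 0.02 m).
It also fails if it takes over 72 s, if anything falls off the work surface, if the arm or the gripper's body presses on something with over 40 N, if the wrist force passes 120 N, or if a joint passes its speed limit or range.

## Working session

There is one attempt and no reset: what is moved stays moved. The work goes in short steps, Python scripts to look and compute and a tool call to move; the robot and the scene stay as the last step left them, time stands still between calls to the robot, and variables do not carry over. Pictures are saved under pics/ and viewed, and the job is handed in when it is done.

Besides the shell and the picture viewer there is one more tool, called as name(argument=value, ...) on one line, values as JSON. play_rows: Moves the arm, as the interface text tells. Shift numbers are shares of 0.8 m and turn numbers shares of 60 degrees, none past 1 either way. Its arguments: {"type":"object","properties":{"series":{"type":"array"},"gripper":{"type":"number"}},"required":["series"]}

```bash
ls; mkdir -p pics; python3 - <<'E'
from rig import bot,vision,nets
import cv2
print(bot.read_state(), bot.tips_ahead)
for n in ("scene","top"):
    p=vision.capture(n); cv2.imwrite(f"pics/{n}0.png",p["pixels"])
    print(n,p["fx"],p["fy"],p["cx"],p["cy"],p["extrinsics"])
    for q in ("stand","seat","roundel","spacer","cap","tub","brush","tile"):
        print(q,[(round(d["confidence"],2),round(d["at"][0]*640,1),round(d["at"][1]*400,1)) for d in nets.look_for(p,q)][:5])
E
```

```text
pics
{'time_s': 0.0, 'joint_positions': array([-8.54003075e+01,  3.02771183e+01,  8.21564327e+01,  4.81333176e-04,
        6.76874121e+01, -1.02273460e+01]), 'qvel': array([ 0.02826997,  0.0895734 , -0.02223424, -0.01358772, -0.08962848,
        0.0452311 ]), 'tau': array([-1.20648743e-03, -4.40054941e+01, -1.76594013e+01,  6.32567424e-02,
        5.82133967e-02, -1.57995587e-04]), 'position': array([ 0.15992144, -0.60359638,  0.29129102]), 'tcp_rot': array([[ 2.55898725e-01, -9.66703582e-01, -1.61557931e-04],
       [-9.66701366e-01, -2.55898490e-01,  2.10502463e-03],
       [-2.07627728e-03, -3.82494847e-04, -9.99997771e-01]]), 'force': array([-0.03932567,  0.01642984,  0.12123719]), 'moment': array([ 0.00501874, -0.03670895, -0.01935511]), 'opening': 1.0022521427645732} 0.0697
scene 450.8702526745711 450.8702526745711 322.5637873101441 201.42817731565597 [[-0.76171638  0.47405933 -0.44165134  1.12937846]
 [ 0.64772077  0.5736647  -0.50136476  0.49801422]
 [ 0.01568314 -0.6679645  -0.74402787  0.93477633]
 [ 0.          0.          0.          1.        ]]
stand [(0.7, 369.6, 231.7
[... 190 characters left out ...]
brush [(0.94, 318.8, 290.0), (0.68, 279.9, 132.8)]
tile []
top 491.8992116182609 491.8992116182609 315.59135376180166 201.4546980319655 [[ 0.02401426 -0.99441972  0.10272647  0.51314567]
 [-0.99969992 -0.02438395 -0.00234435 -0.07579576]
 [ 0.00483614 -0.10263934 -0.99470688  1.1562393 ]
 [ 0.          0.          0.          1.        ]]
stand [(0.96, 272.7, 233.7)]
seat [(0.78, 267.1, 231.8)]
roundel [(0.72, 186.8, 209.1), (0.69, 384.5, 266.3), (0.17, 359.5, 184.3)]
spacer [(0.7, 191.3, 181.4), (0.59, 168.0, 238.0), (0.43, 194.5, 211.1), (0.42, 474.7, 260.5)]
cap [(0.63, 174.5, 277.1)]
tub [(0.96, 360.4, 186.7), (0.59, 188.0, 210.8)]
brush [(0.65, 247.4, 146.2)]
tile [(0.84, 473.8, 263.0)]
```

View pics/scene0.png

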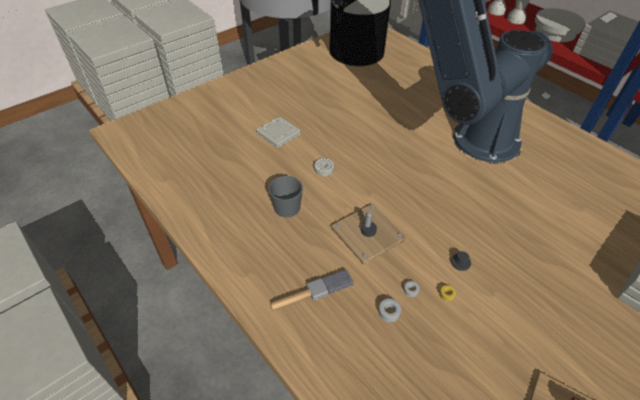

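View pics/top0.png

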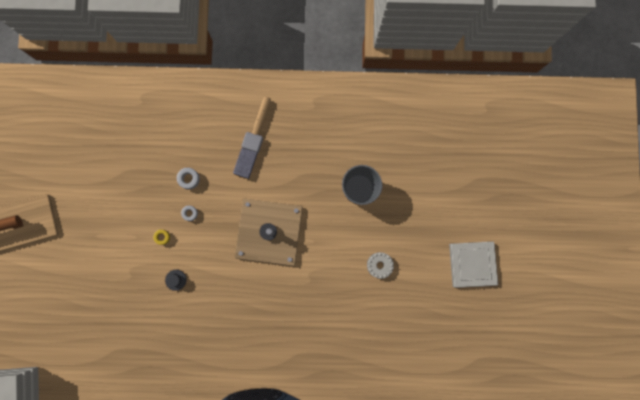

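```bash
python3 - <<'E'
import cv2,numpy as np
t=cv2.imread("pics/top0.png")
a=cv2.resize(t[155:305,140:300],None,fx=4.5,fy=4,interpolation=cv2.INTER_CUBIC)
a=cv2.resize(t[160:300,140:310],None,fx=4,fy=4,interpolation=cv2.INTER_CUBIC)
cv2.imwrite("pics/top0c.png",a)
t=cv2.imread("pics/scene0.png")
cv2.imwrite("pics/scene0c.png",cv2.resize(t[180:330,310:500],None,fx=4,fy=4,interpolation=cv2.INTER_CUBIC))
E
```

```text
(no output)
```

View pics/top0c.png

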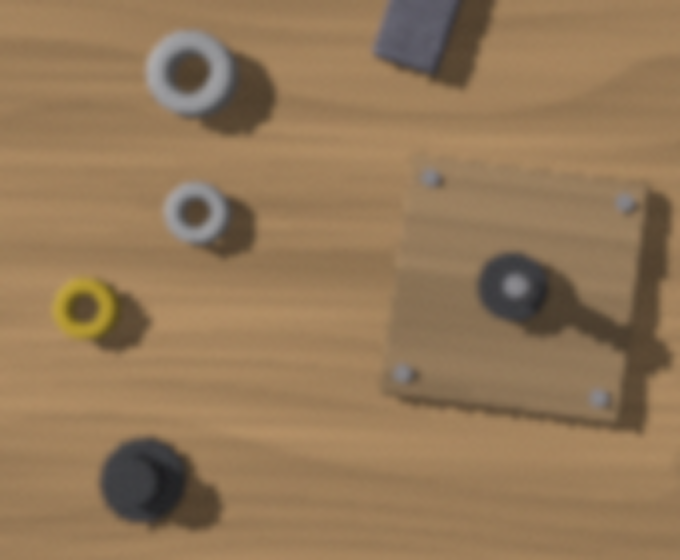

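View pics/scene0c.png

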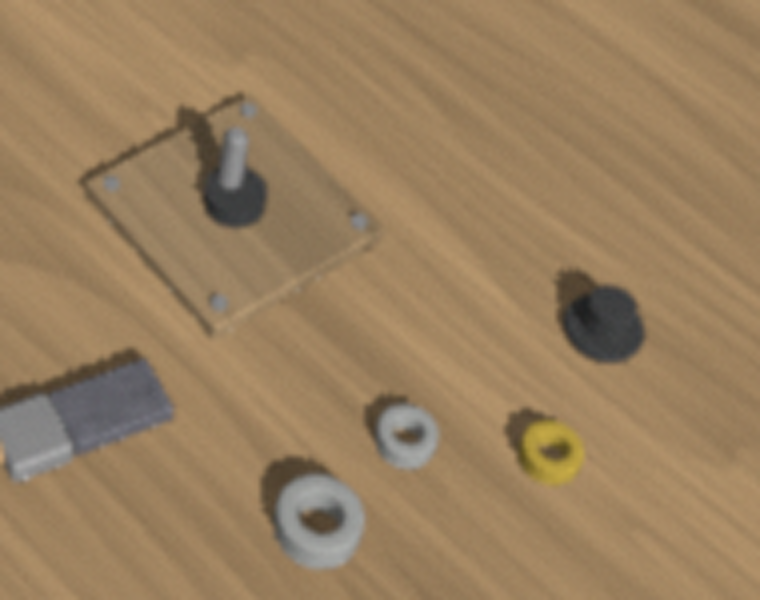

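In the top image the collar-like things are the large grey ring at (187,179), the small grey ring at (189,213) and the yellow ring at (161,237). The spacer is the small grey one, since it isn't yellow and is the smaller of the two greys, and the enlarged crops confirm it. The roundel is at (380,265), the cap at (175,280) and the rod tip at about (269,231).

```bash
cat > h.py <<'E'
from rig import bot,vision,nets
import numpy as np, cv2
from scipy.optimize import least_squares
def K(p): return np.array([[p["fx"],0,p["cx"]],[0,p["fy"],p["cy"]],[0,0,1.]])
def proj(p,P):
    E=np.linalg.inv(p["extrinsics"]); P=np.atleast_2d(P)
    c=P@E[:3,:3].T+E[:3,3]; q=c@K(p).T; return q[:,:2]/q[:,2:]
def ray(p,u):
    d=p["extrinsics"][:3,:3]@np.linalg.inv(K(p))@np.array([u[0],u[1],1.]); return p["extrinsics"][:3,3],d
def atz(p,u,z):
    o,d=ray(p,u); return o+d*(z-o[2])/d[2]
TH=np.linspace(0,2*np.pi,60)
SH={"roundel":[(30,0),(30,18),(27,21)],"spacer":[(18,0),(18,16)],"cap":[(25,0),(25,8),(15,8),(15,30)],"tub":[(45,0),(45,80)]}
def cyl(name,x,y,z=0):
    return np.vstack([np.c_[x+r/1e3*np.cos(TH),y+r/1e3*np.sin(TH),np.full(60,z+h/1e3)] for r,h in SH[name]])
def cen(p,name,x,y,z=0):
    uv=proj(p,cyl(name,x,y,z))
    # union silhouette (hulls of consecutive pairs)
    S=16; im=np.zeros((400*4,640*4),np.uint8)
    prs=[(0,1),(2,3)] if name=="cap" else [(0,1)] if len(SH[name])==2 else [(0,2)]
    for a,b in prs:
        h=cv2.convexHull((np.vstack([uv[60*a:60*b+60]])*4*16).astype(np.int32))
        cv2.fillConvexPoly(im,h,255,shift=4)
    m=cv2.moments(im,True); return np.array([m["m10"],m["m01"]])/m["m00"]/4, m["m00"]/16
def fit(p,name,c,z=0,g=None):
    x=atz(p,c,z+.01)[:2]
    for _ in range(4):
        u,a=cen(p,name,*x,z); x=x+atz(p,c,z+.01)[:2]-atz(p,u,z+.01)[:2]
    return x,a
def maskat(p,q,u,tol=25):
    r=[d for d in nets.masks_of(p,q) if np.hypot(d["at"][0]*640-u[0],d["at"][1]*400-u[1])<tol]
    if not r: return None
    m=r[0]["region"].astype(np.uint8); cs,_=cv2.findContours(m,0,2)
    f=np.zeros_like(m); cv2.drawContours(f,[max(cs,key=cv2.contourArea)],-1,1,-1)
    M=cv2.moments(f,True); return np.array([M["m10"],M["m01"]])/M["m00"],M["m00"]
E
python3 - <<'E'
from h import *
T=vision.capture("top");S=vision.capture("scene")
for n,ut,us in (("roundel",(380,265),(324,166)),("spacer",(189,213),(411,288)),("cap",(175,280),(460,260)),("tub",(361,186),(285,195))):
    for p,u in ((T,ut),(S,us)):
        m=maskat(p,n,u)
        if m is None: print(n,"none");continue
        x,a=fit(p,n,m[0]); print(n,m[0].round(1),m[1],"xy",x.round(4),"model area",round(a), "reach",np.hypot(*x).round(3))
for p,u in ((T,(268.7,231.5)),(S,(310+237/4,180+135/4))): print("rodtip",atz(p,u,.077))
for q in ((430,177),(625,203),(403,373),(599,398)): print(atz(T,(140+q[0]/4,160+q[1]/4),.016))
E
```

```text
roundel [379.5 265.1] 574.0 xy [ 0.4874 -0.2296] model area 568 reach 0.539
roundel [323.6 166.7] 279.0 xy [ 0.4875 -0.2295] model area 320 reach 0.539
spacer [188.6 212.5] 184.0 xy [0.5984 0.2175] model area 220 reach 0.637
spacer [411.7 288.9] 209.0 xy [0.5969 0.219 ] model area 224 reach 0.636
cap [175.4 279.3] 378.0 xy [0.4433 0.2414] model area 400 reach 0.505
cap [460.7 260.8] 313.0 xy [0.4422 0.2428] model area 338 reach 0.504
tub [361.8 184.3] 1303.0 xy [ 0.6687 -0.182 ] model area 1455 reach 0.693
tub [285.7 195.1] 1133.0 xy [ 0.6605 -0.185 ] model area 1337 reach 0.686
rodtip [0.55592772 0.02277501 0.077     ]
rodtip [0.55700508 0.02594932 0.077     ]
[0.62047828 0.0797925  0.016     ]
[ 0.60807548 -0.03404172  0.016     ]
[0.50675893 0.0909938  0.016     ]
[ 0.49516693 -0.02224534  0.016     ]
```

```bash
python3 - <<'E'
from h import *
s=bot.read_state();W=vision.capture("wrist")
T=np.eye(4);T[:3,:3]=s["tcp_rot"];T[:3,3]=s["position"]
print((np.linalg.inv(T)@W["extrinsics"]).round(3),W["fx"],W["cx"],W["cy"])
cv2.imwrite("pics/w0.png",W["pixels"])
E
```

```text
[[ 1.    -0.     0.    -0.001]
 [ 0.     0.969  0.245 -0.067]
 [-0.    -0.245  0.969 -0.092]
 [ 0.     0.     0.     1.   ]] 319.95752050521065 316.96082872088016 195.1516797824698
```

View pics/w0.png

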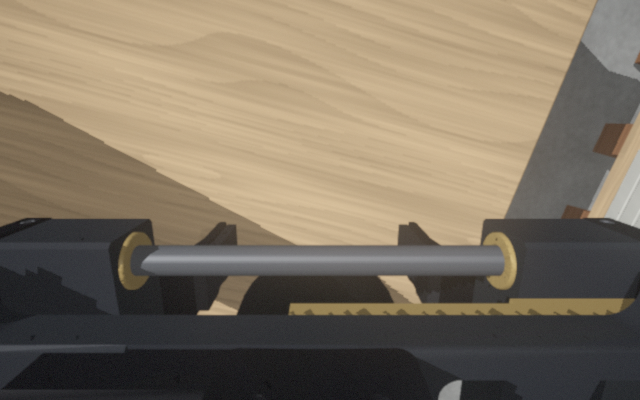

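play_rows(series=[{"tx":0.0328,"ty":0.0446,"tz":-0.005},{"tx":0.0328,"ty":0.0446,"tz":-0.005},{"tx":0.0328,"ty":0.0446,"tz":-0.005},{"tx":0.0328,"ty":0.0446,"tz":-0.005},{"tx":0.0328,"ty":0.0446,"tz":-0.005},{"tx":0.0328,"ty":0.0446,"tz":-0.005},{"tx":0.0328,"ty":0.0446,"tz":-0.005},{"tx":0.0328,"ty":0.0446,"tz":-0.005},{"tx":0.0328,"ty":0.0446,"tz":-0.005},{"tx":0.0328,"ty":0.0446,"tz":-0.005}], gripper=1)

```text
invalid input
```

play_rows(series=[{"tx":0},{"tx":0}])

```text
invalid input
```

```bash
python3 - <<'E'
from h import *
s=bot.read_state();W=vision.capture("wrist");print(s["time_s"],s["position"],s["force"])
cv2.imwrite("pics/w1.png",W["pixels"])
u=proj(W,[.4875,-.2295,.018])[0];print("expect",u)
m=maskat(W,"roundel",u,60); print(m)
if m: print(fit(W,"roundel",m[0]))
E
```

```text
1.45 [ 0.15994455 -0.60415366  0.29225046] [ 0.68904494 -0.7687258  -0.13821379]
expect [ -12.26272849 -308.49613121]
None
```

View pics/w1.png

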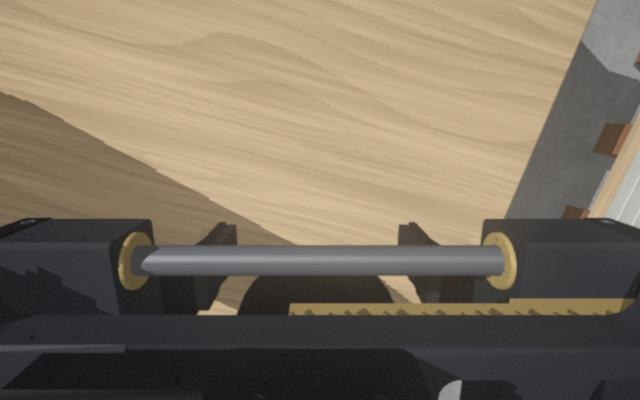

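The picture hasn't changed, so the arm didn't move. I'll include all four fields in every row.

play_rows(series=[{"tx":0.0328,"ty":0.0446,"tz":-0.005,"turn":0},{"tx":0.0328,"ty":0.0446,"tz":-0.005,"turn":0},{"tx":0.0328,"ty":0.0446,"tz":-0.005,"turn":0},{"tx":0.0328,"ty":0.0446,"tz":-0.005,"turn":0},{"tx":0.0328,"ty":0.0446,"tz":-0.005,"turn":0},{"tx":0.0328,"ty":0.0446,"tz":-0.005,"turn":0},{"tx":0.0328,"ty":0.0446,"tz":-0.005,"turn":0},{"tx":0.0328,"ty":0.0446,"tz":-0.005,"turn":0},{"tx":0.0328,"ty":0.0446,"tz":-0.005,"turn":0},{"tx":0.0328,"ty":0.0446,"tz":-0.005,"turn":0}])

```text
time_s: 2.55
position: [0.4234, -0.246, 0.2524]
tcp_rot: [[0.256, -0.967, 0.001], [-0.967, -0.256, -0.001], [0.001, -0.001, -1.0]]
force: [0.4, -0.2, -1.0]
opening: 1.001
```

```bash
python3 - <<'E'
from h import *
s=bot.read_state();W=vision.capture("wrist");print(s["time_s"],s["position"],s["force"],s["qvel"].round(1))
cv2.imwrite("pics/w1.png",W["pixels"])
u=proj(W,[.4875,-.2295,.018])[0];print("expect",u)
m=maskat(W,"roundel",u,60); print(m)
if m: print(fit(W,"roundel",m[0]))
E
```

```text
2.55 [ 0.42337343 -0.24601276  0.25239001] [ 0.41756897 -0.20748479 -1.0109287 ] [52.7  5.8 -2.3 -0.1 -4.6 52.1]
expect [317.84546547 114.78406852]
(array([316.79743849, 113.25615099]), 2967.0)
(array([ 0.48796191, -0.22831795]), 3003.875)
```

View pics/w1.png

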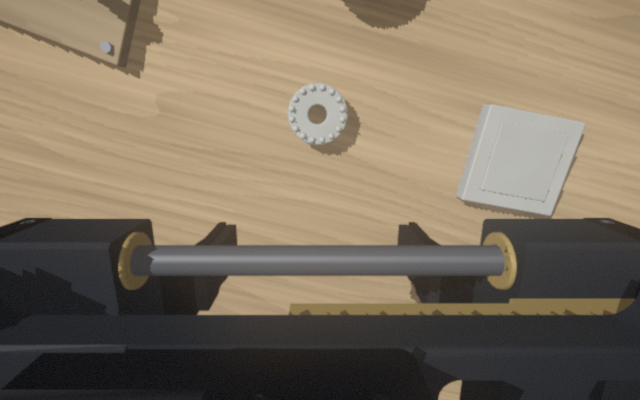

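play_rows(series=[{"tx":0.0406,"ty":0.0113,"tz":-0.03,"turn":0},{"tx":0.0406,"ty":0.0113,"tz":-0.03,"turn":0},{"tx":0,"ty":0,"tz":-0.04,"turn":0},{"tx":0,"ty":0,"tz":-0.04,"turn":0},{"tx":0,"ty":0,"tz":-0.035,"turn":0},{"tx":0,"ty":0,"tz":0,"turn":0}])

```text
time_s: 3.25
position: [0.4854, -0.2289, 0.1091]
tcp_rot: [[0.255, -0.967, -0.006], [-0.967, -0.255, 0.004], [-0.006, 0.005, -1.0]]
force: [-0.1, 0.5, 0.4]
opening: 0.996
```

play_rows(series=[{"tx":0,"ty":0,"tz":-0.025,"turn":0},{"tx":0,"ty":0,"tz":-0.0225,"turn":0},{"tx":0,"ty":0,"tz":0,"turn":0},{"tx":0,"ty":0,"tz":0,"turn":0}])

```text
time_s: 3.65
position: [0.4877, -0.2301, 0.0754]
tcp_rot: [[0.255, -0.967, 0.001], [-0.967, -0.255, -0.001], [0.001, -0.001, -1.0]]
force: [-0.4, 0.0, -0.8]
opening: 0.998
```

play_rows(series=[{"tx":0,"ty":0.001,"tz":-0.0025,"turn":0},{"tx":0,"ty":0,"tz":0,"turn":0},{"tx":0,"ty":0,"tz":0,"turn":0},{"tx":0,"ty":0,"tz":0,"turn":0},{"tx":0,"ty":0,"tz":0,"turn":0}], gripper=0)

```text
time_s: 4.15
position: [0.4875, -0.2286, 0.0726]
tcp_rot: [[0.256, -0.967, 0.001], [-0.967, -0.256, -0.0], [0.001, -0.0, -1.0]]
force: [0.1, 0.2, 3.6]
opening: 0.674
```

play_rows(series=[{"tx":0,"ty":0,"tz":0.03,"turn":0},{"tx":0,"ty":0,"tz":0.05,"turn":0},{"tx":0,"ty":0,"tz":0.05,"turn":0},{"tx":0,"ty":0.03,"tz":0.045,"turn":0},{"tx":0,"ty":0.06,"tz":0.01,"turn":0},{"tx":0,"ty":0.06,"tz":0.01,"turn":0},{"tx":0,"ty":0.06,"tz":0.01,"turn":0},{"tx":0,"ty":0.05,"tz":0.01,"turn":0},{"tx":0,"ty":0.03,"tz":0.005,"turn":0},{"tx":0,"ty":0,"tz":0,"turn":0}])

```text
time_s: 5.15
position: [0.4866, 0.0065, 0.2487]
tcp_rot: [[0.26, -0.965, 0.0], [-0.965, -0.26, 0.001], [-0.001, -0.0, -1.0]]
force: [0.1, 0.2, -0.8]
opening: 0.676
```

play_rows(series=[{"tx":0,"ty":0,"tz":0,"turn":0},{"tx":0,"ty":0,"tz":0,"turn":0}])

```text
time_s: 5.35
position: [0.4874, 0.0026, 0.248]
tcp_rot: [[0.255, -0.967, -0.0], [-0.967, -0.255, -0.0], [0.0, 0.0, -1.0]]
force: [-0.2, 0.1, -0.6]
opening: 0.676
```

```bash
python3 - <<'E'
from h import *
s=bot.read_state();W=vision.capture("wrist");print(s["time_s"],s["position"],s["force"],s["qvel"].round(1))
cv2.imwrite("pics/w2.png",W["pixels"]); np.save("w2.npy",W,allow_pickle=True)
u=proj(W,[.5565,.0225,.077])[0];print("expect",u)
for q in("seat","stand","roundel"): print(q,[(d["confidence"],np.array(d["at"])*[640,400]) for d in nets.look_for(W,q)])
x,y=u.astype(int); x0=max(x-80,0);y0=max(y-70,0);print(x0,y0)
cv2.imwrite("pics/w2c.png",cv2.resize(W["pixels"][y0:y0+120,x0:x0+160],None,fx=5,fy=5,interpolation=cv2.INTER_CUBIC))
E
```

```text
5.35 [0.48737913 0.00263993 0.24800458] [-0.23455231  0.05143437 -0.5779165 ] [-0.7  0.2 -0.1  0.2  0.1  0.1]
expect [315.71887439 107.33226328]
seat [(0.8, array([308.288,  98.   ]))]
stand [(0.8, array([308.032,  98.4  ]))]
roundel [(0.65, array([313.984, 228.92 ]))]
235 37
```

View pics/w2.png

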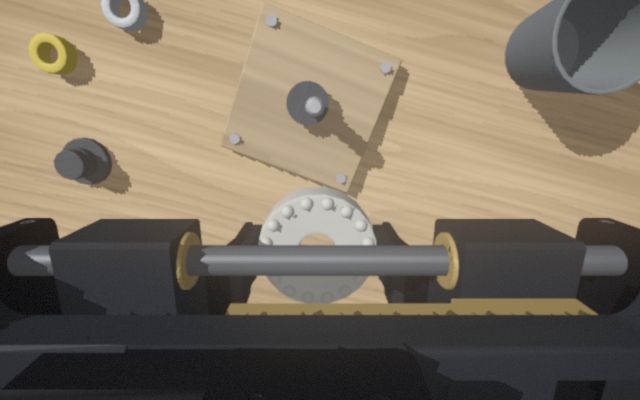

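View pics/w2c.png

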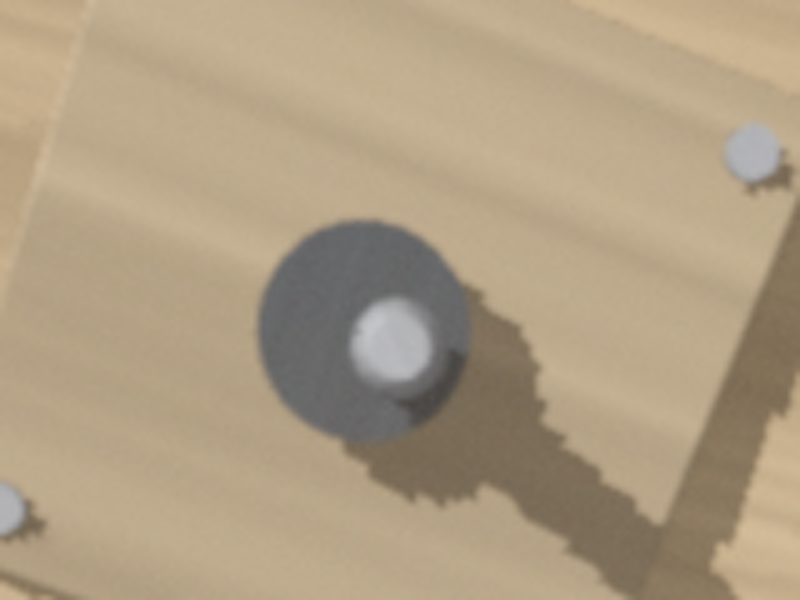

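The wrist view shows the pedestal centre at about (307.6,102.8) and the rod tip at about (313,105), with the roundel held level between the fingers.

```bash
python3 - <<'E'
from h import *
W=np.load("w2.npy",allow_pickle=True).item()
tip=atz(W,(312.9,104.9),.077);out=atz(W,(235+78.5,37+69.1),.0735);ped=atz(W,(307.6,102.8),.031)
print("tip",tip,"shoulder",out,"ped",ped,"ecc mm",(out-ped)[:2]*1e3,np.linalg.norm((tip-ped)[:2])*1e3)
print("TCP",bot.read_state()["position"])
g=cv2.cvtColor(W["pixels"],cv2.COLOR_BGR2HSV)
cv2.imwrite("pics/w2d.png",cv2.resize(W["pixels"][180:310,240:395],None,fx=5,fy=4.5,interpolation=cv2.INTER_CUBIC))
# held roundel predicted outline: TCP z .248, underside = .248-.0724 
p=bot.read_state()["position"]; im=cv2.resize(W["pixels"],None,fx=5,fy=5,interpolation=cv2.INTER_CUBIC)
zu=.248-.0724
for r,z,c in((.030,zu+.018,(0,0,255)),(.0095,zu+.018,(0,255,0))):
    P=np.c_[p[0]+r*np.cos(TH),p[1]+r*np.sin(TH),np.full(60,z)]
    cv2.polylines(im,[np.round(proj(W,P)*5+2).astype(np.int32)],True,c,1)
cv2.imwrite("pics/w2d.png",im[180*5:300*5,240*5:395*5])
E
```

```text
tip [0.55772616 0.0251274  0.077     ] shoulder [0.55703212 0.02449126 0.0735    ] ped [0.55934121 0.03118121 0.031     ] ecc mm [-2.30909622 -6.68995051] 6.2655426391918105
TCP [0.48738266 0.00245758 0.24797642]
```

View pics/w2d.png

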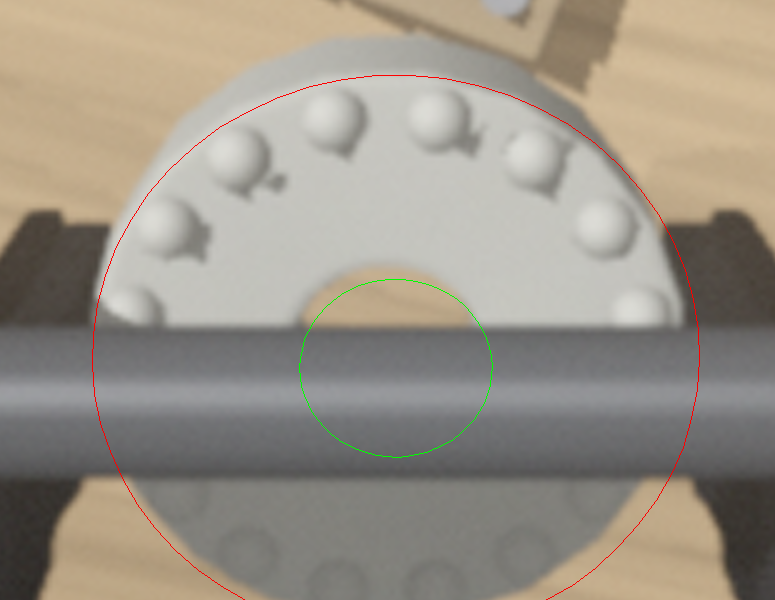

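play_rows(series=[{"tx":0.03,"ty":0.009,"tz":0,"turn":0},{"tx":0.03,"ty":0.009,"tz":-0.02,"turn":0},{"tx":0.0258,"ty":0.0082,"tz":-0.03,"turn":0},{"tx":0,"ty":0,"tz":-0.04,"turn":0},{"tx":0,"ty":0,"tz":-0.0225,"turn":0},{"tx":0,"ty":0,"tz":0,"turn":0},{"tx":0,"ty":0,"tz":0,"turn":0},{"tx":0,"ty":0,"tz":0,"turn":0}])

```text
time_s: 6.35
position: [0.5568, 0.024, 0.1594]
tcp_rot: [[0.255, -0.967, 0.002], [-0.967, -0.255, -0.0], [0.001, -0.002, -1.0]]
force: [0.3, -0.9, -0.1]
opening: 0.678
```

```bash
python3 - <<'E'
from h import *
s=bot.read_state();print(s["time_s"],s["position"],s["force"],s["moment"],s["qvel"].round(1))
for n in("wrist","top","scene"):
    W=vision.capture(n);cv2.imwrite(f"pics/{n}3.png",W["pixels"])
    if n!="wrist":
        u=proj(W,[.556,.0235,.09])[0].astype(int)
        cv2.imwrite(f"pics/{n}3c.png",cv2.resize(W["pixels"][u[1]-40:u[1]+40,u[0]-50:u[0]+50],None,fx=6,fy=6,interpolation=cv2.INTER_CUBIC))
E
```

```text
6.35 [0.55677846 0.02400765 0.15937738] [ 0.27711485 -0.89270911 -0.13705432] [-0.00763446  0.01980018  0.03021687] [ 0.1 -0.7 -0.1  0.  -0.1 -0. ]
```

View pics/wrist3.png

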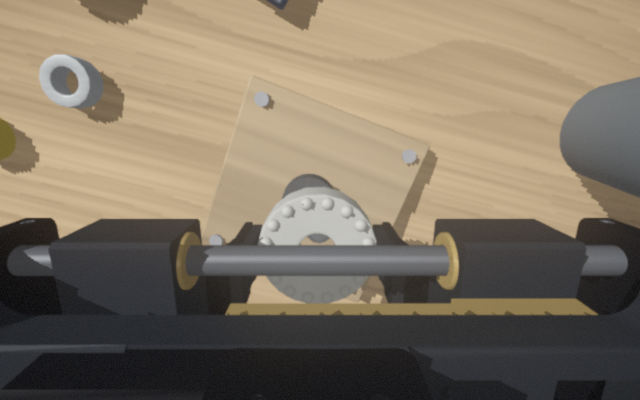

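View pics/scene3c.png

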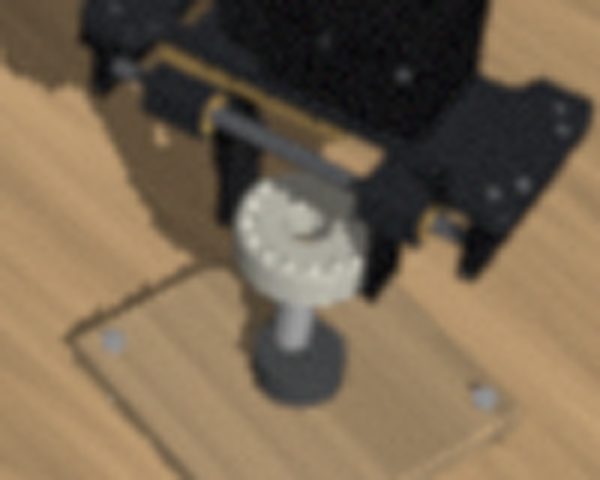

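The roundel is over the rod, and the wrist view shows the pedestal through the hole at about (317,238). Next I feel downward.

play_rows(series=[{"tx":-0.001,"ty":-0.0006,"tz":-0.0025,"turn":0},{"tx":0,"ty":0,"tz":-0.0025,"turn":0},{"tx":0,"ty":0,"tz":-0.0025,"turn":0},{"tx":0,"ty":0,"tz":-0.0025,"turn":0},{"tx":0,"ty":0,"tz":-0.0025,"turn":0},{"tx":0,"ty":0,"tz":0,"turn":0},{"tx":0,"ty":0,"tz":0,"turn":0}])

```text
time_s: 7.2
position: [0.5551, 0.024, 0.1481]
tcp_rot: [[0.256, -0.967, -0.0], [-0.967, -0.256, 0.0], [-0.0, 0.0, -1.0]]
force: [-0.1, -0.4, -0.3]
opening: 0.676
```

play_rows(series=[{"tx":0,"ty":0,"tz":-0.0018,"turn":0},{"tx":0,"ty":0,"tz":-0.0018,"turn":0},{"tx":0,"ty":0,"tz":-0.0018,"turn":0},{"tx":0,"ty":0,"tz":0,"turn":0}])

```text
time_s: 7.6
position: [0.5556, 0.0239, 0.1439]
tcp_rot: [[0.256, -0.967, 0.001], [-0.967, -0.256, -0.0], [0.0, -0.001, -1.0]]
force: [1.2, 0.9, -0.6]
opening: 0.677
```

play_rows(series=[{"tx":0,"ty":0,"tz":-0.0025,"turn":0},{"tx":0,"ty":0,"tz":-0.0025,"turn":0},{"tx":0,"ty":0,"tz":-0.0025,"turn":0},{"tx":0,"ty":0,"tz":0,"turn":0}])

```text
time_s: 8.0
position: [0.5556, 0.0239, 0.1377]
tcp_rot: [[0.256, -0.967, 0.001], [-0.967, -0.256, -0.0], [0.0, -0.001, -1.0]]
force: [1.4, -1.0, -2.2]
opening: 0.678
```

play_rows(series=[{"tx":0,"ty":0,"tz":-0.005,"turn":0},{"tx":0,"ty":0,"tz":-0.005,"turn":0},{"tx":0,"ty":0,"tz":-0.005,"turn":0},{"tx":0,"ty":0,"tz":0,"turn":0}])

```text
time_s: 8.4
position: [0.5556, 0.0239, 0.1254]
tcp_rot: [[0.256, -0.967, 0.001], [-0.967, -0.256, -0.0], [0.0, -0.001, -1.0]]
force: [3.0, -1.0, -3.4]
opening: 0.682
```

play_rows(series=[{"tx":0,"ty":0,"tz":-0.005,"turn":0},{"tx":0,"ty":0,"tz":-0.005,"turn":0},{"tx":0,"ty":0,"tz":-0.005,"turn":0},{"tx":0,"ty":0,"tz":-0.0025,"turn":0},{"tx":0,"ty":0,"tz":0,"turn":0}])

```text
time_s: 8.9
position: [0.5556, 0.0239, 0.1116]
tcp_rot: [[0.256, -0.967, 0.001], [-0.967, -0.256, -0.0], [0.0, -0.001, -1.0]]
force: [4.0, -3.2, -2.2]
opening: 0.675
```

play_rows(series=[{"tx":0.0008,"ty":-0.0006,"tz":0,"turn":0},{"tx":0,"ty":0,"tz":-0.003,"turn":0},{"tx":0,"ty":0,"tz":-0.003,"turn":0},{"tx":0,"ty":0,"tz":-0.0015,"turn":0},{"tx":0,"ty":0,"tz":0,"turn":0}])

```text
time_s: 9.4
position: [0.5556, 0.0236, 0.1057]
tcp_rot: [[0.256, -0.967, -0.0], [-0.967, -0.256, 0.0], [-0.0, 0.0, -1.0]]
force: [2.7, -0.5, -1.0]
opening: 0.678
```

play_rows(series=[{"tx":0,"ty":0,"tz":-0.0015,"turn":0},{"tx":0,"ty":0,"tz":-0.001,"turn":0},{"tx":0,"ty":0,"tz":0,"turn":0}])

```text
time_s: 9.7
position: [0.5556, 0.0236, 0.1038]
tcp_rot: [[0.256, -0.967, -0.0], [-0.967, -0.256, 0.0], [-0.0, 0.0, -1.0]]
force: [0.5, -0.8, -0.7]
opening: 0.683
```

play_rows(series=[{"tx":0,"ty":0,"tz":0,"turn":0},{"tx":0,"ty":0,"tz":0,"turn":0},{"tx":0,"ty":0,"tz":0,"turn":0}], gripper=0.95)

```text
time_s: 10.0
position: [0.5548, 0.0237, 0.1037]
tcp_rot: [[0.256, -0.967, -0.002], [-0.967, -0.256, 0.0], [-0.001, 0.002, -1.0]]
force: [0.1, -0.5, -0.1]
opening: 0.868
```

play_rows(series=[{"tx":0,"ty":0,"tz":0.02,"turn":0},{"tx":0,"ty":0,"tz":0.05,"turn":0},{"tx":0,"ty":0,"tz":0.06,"turn":0},{"tx":-0.03,"ty":0,"tz":0.05,"turn":0},{"tx":-0.05,"ty":0,"tz":0,"turn":0},{"tx":-0.02,"ty":-0.0,"tz":0,"turn":0},{"tx":0,"ty":0,"tz":0,"turn":0},{"tx":0,"ty":0,"tz":0,"turn":0},{"tx":0,"ty":0,"tz":0,"turn":0}])

```text
time_s: 10.9
position: [0.4773, 0.0233, 0.2479]
tcp_rot: [[0.256, -0.967, 0.001], [-0.967, -0.256, -0.0], [0.001, -0.001, -1.0]]
force: [-0.4, 0.0, 0.5]
opening: 0.948
```

```bash
python3 - <<'E'
from h import *
s=bot.read_state();print(s["time_s"],s["position"],s["force"],s["qvel"].round(1))
W=vision.capture("wrist");np.save("w4.npy",W,allow_pickle=True)
u=proj(W,[.5565,.0225,.077])[0].astype(int);x0,y0=max(u[0]-80,0),max(u[1]-60,0);print(x0,y0)
cv2.imwrite("pics/w4c.png",cv2.resize(W["pixels"][y0:y0+120,x0:x0+160],None,fx=5,fy=5,interpolation=cv2.INTER_CUBIC))
S=vision.capture("scene")
u=proj(S,[.556,.0235,.06])[0].astype(int)
cv2.imwrite(f"pics/s4c.png",cv2.resize(S["pixels"][u[1]-40:u[1]+40,u[0]-50:u[0]+50],None,fx=6,fy=6,interpolation=cv2.INTER_CUBIC))
E
```

```text
10.9 [0.47730887 0.02328652 0.24787807] [-0.36715471  0.01143068  0.50022038] [ 0.1  0.5 -0.1  0.   0.2  0. ]
264 41
```

View pics/w4c.png

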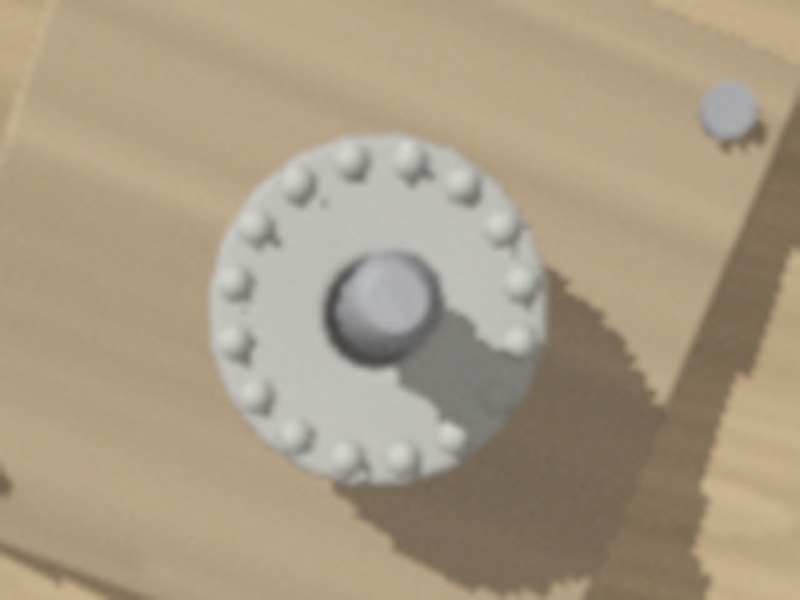

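View pics/s4c.png

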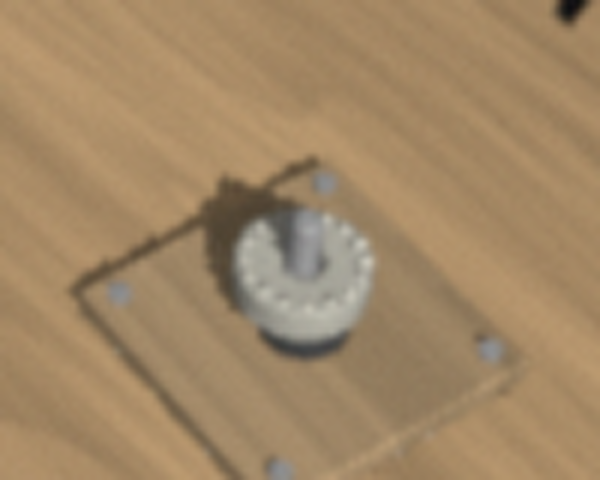

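The roundel sits flat on the pedestal with the rod through it. Next is the spacer.

play_rows(series=[{"tx":0.014,"ty":0.0445,"tz":0,"turn":0},{"tx":0.014,"ty":0.0445,"tz":0,"turn":0},{"tx":0.014,"ty":0.0445,"tz":0,"turn":0},{"tx":0.014,"ty":0.0445,"tz":0,"turn":0},{"tx":0.0125,"ty":0.0445,"tz":0,"turn":0},{"tx":0,"ty":0,"tz":0,"turn":0},{"tx":0,"ty":0,"tz":0,"turn":0}], gripper=0.7)

```text
time_s: 11.7
position: [0.5308, 0.2023, 0.2472]
tcp_rot: [[0.258, -0.966, -0.001], [-0.966, -0.258, -0.001], [0.0, 0.001, -1.0]]
force: [-0.4, -1.1, -0.9]
opening: 0.701
```

```bash
python3 - <<'E'
from h import *
s=bot.read_state();W=vision.capture("wrist");print(s["time_s"],s["position"],s["qvel"].round(1))
cv2.imwrite("pics/w5.png",W["pixels"])
W4=np.load("w4.npy",allow_pickle=True).item(); print("rod wrist",atz(W4,(344,100.2),.077))
for n,x in(("spacer",[.5975,.218,.01]),("cap",[.443,.242,.015])):
    u=proj(W,x)[0];print(n,"expect",u)
    m=maskat(W,n,u,60); print(m)
    if m: print(fit(W,n,m[0]))
E
```

```text
11.7 [0.53081622 0.20227037 0.24720229] [-2.  -0.9  1.6 -0.2  0.1 -0.1]
rod wrist [0.55763323 0.0230323  0.077     ]
spacer expect [319.49752576 112.05502607]
(array([319.03369673, 110.60852329]), 1009.0)
(array([0.59840574, 0.21876128]), 1118.375)
cap expect [261.4666531  247.63751304]
(array([270.34598214, 235.22767857]), 448.0)
(array([0.45504607, 0.23620938]), 1635.1875)
```

View pics/w5.png

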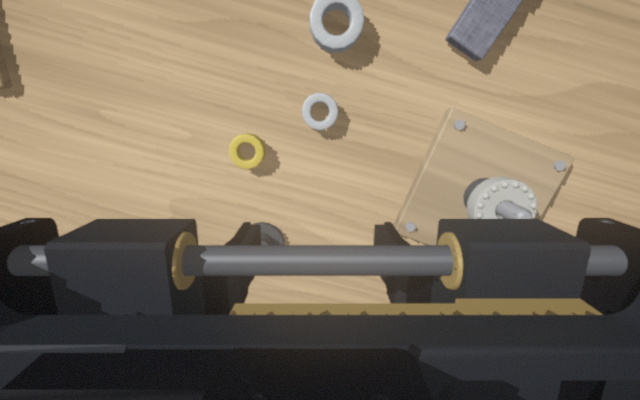

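The small grey ring is at (319,111), with the larger grey one at (336,20) and the yellow one at (247,152). I'll go for the small grey one.

play_rows(series=[{"tx":0.0408,"ty":0.0104,"tz":-0.02,"turn":0},{"tx":0.0408,"ty":0.0104,"tz":-0.03,"turn":0},{"tx":0,"ty":0,"tz":-0.05,"turn":0},{"tx":0,"ty":0,"tz":-0.05,"turn":0},{"tx":0,"ty":0,"tz":-0.04,"turn":0},{"tx":0,"ty":0,"tz":-0.014,"turn":0},{"tx":0,"ty":0,"tz":0,"turn":0},{"tx":0,"ty":0,"tz":0,"turn":0}])

```text
time_s: 12.65
position: [0.5969, 0.2177, 0.086]
tcp_rot: [[0.255, -0.967, 0.002], [-0.967, -0.255, 0.0], [0.0, -0.002, -1.0]]
force: [-0.2, -0.2, 0.6]
opening: 0.704
```

Down 11 mm so the tips are about 5 mm above the table, clear of the beads later, then close.

play_rows(series=[{"tx":0.0004,"ty":0,"tz":-0.0135,"turn":0},{"tx":0,"ty":0,"tz":0,"turn":0},{"tx":0,"ty":0,"tz":0,"turn":0}])

```text
time_s: 12.95
position: [0.5964, 0.2183, 0.0746]
tcp_rot: [[0.256, -0.967, 0.001], [-0.967, -0.256, 0.0], [0.0, -0.001, -1.0]]
force: [0.0, -0.5, 0.7]
opening: 0.699
```

play_rows(series=[{"tx":0,"ty":0,"tz":0,"turn":0},{"tx":0,"ty":0,"tz":0,"turn":0},{"tx":0,"ty":0,"tz":0,"turn":0},{"tx":0,"ty":0,"tz":0,"turn":0}], gripper=0)

```text
time_s: 13.35
position: [0.5963, 0.2182, 0.074]
tcp_rot: [[0.256, -0.967, 0.0], [-0.967, -0.256, 0.0], [0.0, -0.0, -1.0]]
force: [-0.1, -0.1, -0.3]
opening: 0.419
```

play_rows(series=[{"tx":0,"ty":0,"tz":0.03,"turn":0},{"tx":0,"ty":0,"tz":0.05,"turn":0},{"tx":0,"ty":0,"tz":0.05,"turn":0},{"tx":-0.01,"ty":-0.05,"tz":0.01,"turn":0},{"tx":-0.01,"ty":-0.055,"tz":0,"turn":0},{"tx":-0.01,"ty":-0.055,"tz":0,"turn":0},{"tx":-0.01,"ty":-0.05,"tz":0,"turn":0},{"tx":-0.01,"ty":-0.0335,"tz":-0.007,"turn":0},{"tx":0,"ty":0,"tz":0,"turn":0},{"tx":0,"ty":0,"tz":0,"turn":0}])

```text
time_s: 14.35
position: [0.5562, 0.023, 0.1803]
tcp_rot: [[0.254, -0.967, -0.0], [-0.967, -0.254, 0.0], [-0.001, 0.0, -1.0]]
force: [-0.2, -0.1, -0.6]
opening: 0.39
```

play_rows(series=[{"tx":0,"ty":0,"tz":0,"turn":0},{"tx":0,"ty":0,"tz":0,"turn":0}])

```text
time_s: 14.55
position: [0.5566, 0.0246, 0.1805]
tcp_rot: [[0.258, -0.966, 0.001], [-0.966, -0.258, 0.0], [0.0, -0.001, -1.0]]
force: [0.5, -0.4, -0.5]
opening: 0.389
```

```bash
python3 - <<'E'
from h import *
W=vision.capture("wrist");s=bot.read_state();p=s["position"];print(s["time_s"],p,s["force"],s["qvel"].round(1))
im=cv2.resize(W["pixels"],None,fx=5,fy=5,interpolation=cv2.INTER_CUBIC)
zu=p[2]-.074
for r,z,c in((.018,zu+.016,(0,0,255)),(.0095,zu+.016,(0,255,0))):
    P=np.c_[p[0]+r*np.cos(TH),p[1]+r*np.sin(TH),np.full(60,z)]
    cv2.polylines(im,[np.round(proj(W,P)*5+2).astype(np.int32)],True,c,1)
cv2.imwrite("pics/w6.png",im[180*5:300*5,240*5:395*5])
S=vision.capture("scene")
u=proj(S,[.556,.0235,.08])[0].astype(int)
cv2.imwrite(f"pics/s6c.png",cv2.resize(S["pixels"][u[1]-40:u[1]+40,u[0]-50:u[0]+50],None,fx=6,fy=6,interpolation=cv2.INTER_CUBIC))
E
```

```text
14.6 [0.55650522 0.02459144 0.18044392] [ 0.5925681   0.29091335 -1.24541613] [-0.  -0.   0.2 -0.2 -0.1 -0. ]
```

View pics/w6.png

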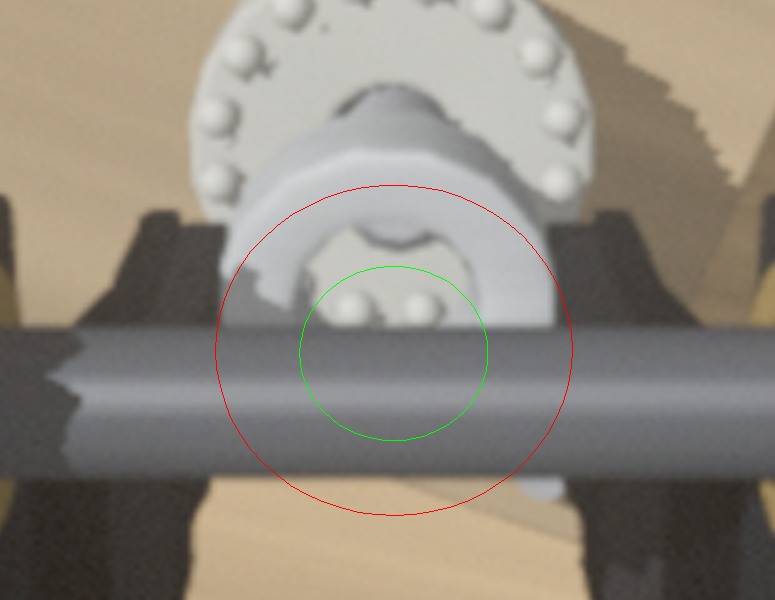

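View pics/s6c.png

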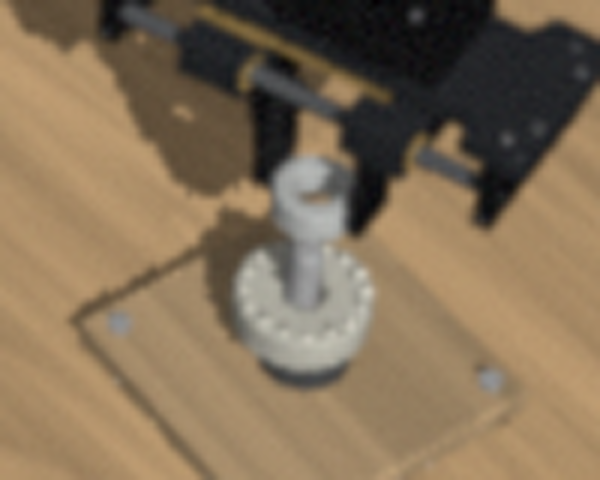

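The held spacer looks offset from the prediction. I'll check it in the scene and top cameras for slip or offset before lowering.

```bash
python3 - <<'E'
from h import *
p=bot.read_state()["position"];print(p, bot.read_state()["opening"])
out=[]
for n in("scene","top"):
    S=vision.capture(n);
    im=cv2.resize(S["pixels"],None,fx=8,fy=8,interpolation=cv2.INTER_CUBIC)
    for r,z,c in((.018,.1064+.016,(0,0,255)),(.0095,.1064+.016,(0,255,0)),(.018,.1064,(255,0,0)),(.008,.0735,(0,255,255)),(.030,.049,(255,0,255))):
        P=np.c_[p[0]+r*np.cos(TH),p[1]+r*np.sin(TH),np.full(60,z)]
        cv2.polylines(im,[np.round(proj(S,P)*8+4).astype(np.int32)],True,c,1)
    u=proj(S,[.556,.0235,.09])[0].astype(int)*8
    out.append(im[u[1]-280:u[1]+280,u[0]-200:u[0]+200])
cv2.imwrite("pics/s7.png",np.hstack(out))
E
```

```text
[0.55644374 0.02448655 0.18038303] 0.39170388521650856
```

View pics/s7.png

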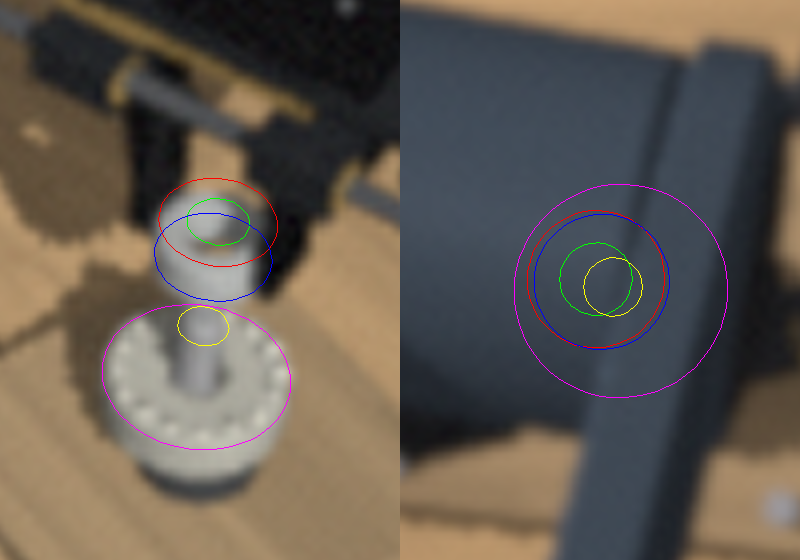

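```bash
python3 - <<'E'
from h import *
W=vision.capture("wrist");s=bot.read_state();print(s["position"])
a=atz(W,(318.2,240.8),.1224);b=atz(W,(319,225.6),.077);print(a,b)
for d in(-.002,-.004,-.006):print(d,atz(W,(318.2,240.8),.1224+d))
cv2.imwrite("pics/w8.png",cv2.resize(W["pixels"][205:255,285:355],None,fx=10,fy=10,interpolation=cv2.INTER_CUBIC))
E
```

```text
[0.55631028 0.02402441 0.18035183]
[0.56131684 0.02559176 0.1224    ] [0.553638   0.02280662 0.077     ]
-0.002 [0.56052621 0.02537178 0.1204    ]
-0.004 [0.55973559 0.02515179 0.1184    ]
-0.006 [0.55894496 0.02493181 0.1164    ]
```

View pics/w8.png

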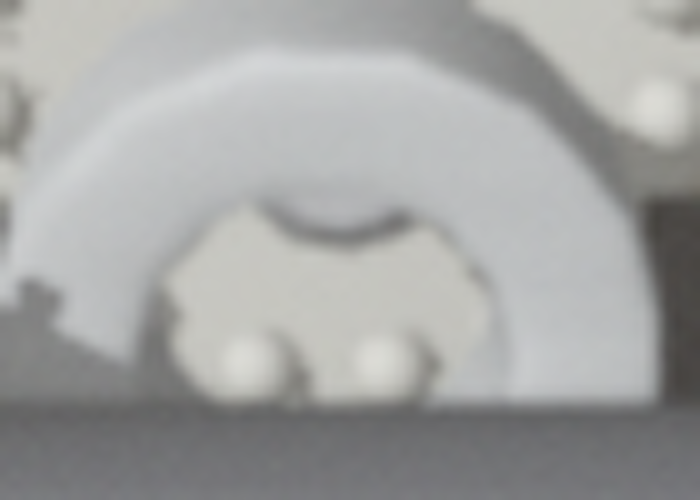

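play_rows(series=[{"tx":-0.0033,"ty":-0.0018,"tz":-0.01,"turn":0},{"tx":0,"ty":0,"tz":-0.01,"turn":0},{"tx":0,"ty":0,"tz":-0.01,"turn":0},{"tx":0,"ty":0,"tz":0,"turn":0},{"tx":0,"ty":0,"tz":0,"turn":0}])

```text
time_s: 15.3
position: [0.5534, 0.0219, 0.1557]
tcp_rot: [[0.256, -0.967, -0.001], [-0.967, -0.256, 0.0], [-0.0, 0.001, -1.0]]
force: [-0.4, 0.1, 0.2]
opening: 0.388
```

```bash
python3 - <<'E'
from h import *
W=vision.capture("wrist");s=bot.read_state();print(s["position"],s["force"])
cv2.imwrite("pics/w9.png",cv2.resize(W["pixels"][190:250,280:360],None,fx=9,fy=9,interpolation=cv2.INTER_CUBIC))
E
```

```text
[0.55363704 0.02184809 0.15611612] [ 1.05625975 -0.18451891 -0.65888159]
```

View pics/w9.png

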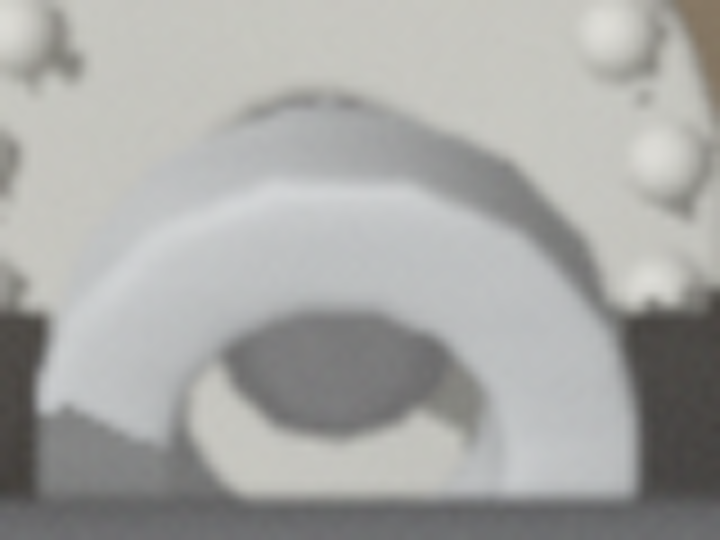

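play_rows(series=[{"tx":0,"ty":0.0005,"tz":-0.0025,"turn":0},{"tx":0,"ty":0,"tz":-0.0025,"turn":0},{"tx":0,"ty":0,"tz":-0.0018,"turn":0},{"tx":0,"ty":0,"tz":0,"turn":0}])

```text
time_s: 15.75
position: [0.5535, 0.0223, 0.1507]
tcp_rot: [[0.256, -0.967, -0.0], [-0.967, -0.256, 0.0], [-0.0, 0.0, -1.0]]
force: [0.7, 0.1, -0.3]
opening: 0.394
```

play_rows(series=[{"tx":0,"ty":0,"tz":-0.0018,"turn":0},{"tx":0,"ty":0,"tz":-0.0018,"turn":0},{"tx":0,"ty":0,"tz":0,"turn":0}])

```text
time_s: 16.05
position: [0.5534, 0.0223, 0.1478]
tcp_rot: [[0.256, -0.967, -0.0], [-0.967, -0.256, 0.0], [-0.0, 0.0, -1.0]]
force: [0.1, -0.5, -0.5]
opening: 0.392
```

play_rows(series=[{"tx":0,"ty":0,"tz":-0.0018,"turn":0},{"tx":0,"ty":0,"tz":-0.0018,"turn":0},{"tx":0,"ty":0,"tz":-0.0018,"turn":0},{"tx":0,"ty":0,"tz":0,"turn":0}])

```text
time_s: 16.45
position: [0.5534, 0.0223, 0.1434]
tcp_rot: [[0.256, -0.967, -0.001], [-0.967, -0.256, 0.0], [-0.0, 0.0, -1.0]]
force: [-0.6, 0.4, -0.9]
opening: 0.389
```

Threaded (underside about 69 mm) with no force. Continuing down to about 2 mm above the seat.

play_rows(series=[{"tx":0,"ty":0,"tz":-0.004,"turn":0},{"tx":0,"ty":0,"tz":-0.004,"turn":0},{"tx":0,"ty":0,"tz":-0.004,"turn":0},{"tx":0,"ty":0,"tz":-0.004,"turn":0},{"tx":0,"ty":0,"tz":-0.003,"turn":0},{"tx":0,"ty":0,"tz":0,"turn":0}])

```text
time_s: 17.05
position: [0.5533, 0.0224, 0.128]
tcp_rot: [[0.256, -0.967, -0.001], [-0.967, -0.256, 0.0], [-0.0, 0.001, -1.0]]
force: [-0.8, 0.5, -0.4]
opening: 0.389
```

play_rows(series=[{"tx":0,"ty":0,"tz":-0.002,"turn":0},{"tx":0,"ty":0,"tz":-0.002,"turn":0},{"tx":0,"ty":0,"tz":0,"turn":0}])

```text
time_s: 17.35
position: [0.5537, 0.0223, 0.1254]
tcp_rot: [[0.256, -0.967, 0.0], [-0.967, -0.256, -0.0], [0.0, -0.0, -1.0]]
force: [0.1, -0.0, 0.7]
opening: 0.391
```

play_rows(series=[{"tx":0,"ty":0,"tz":-0.001,"turn":0},{"tx":0,"ty":0,"tz":0,"turn":0}])

```text
time_s: 17.55
position: [0.5538, 0.0223, 0.1254]
tcp_rot: [[0.256, -0.967, 0.001], [-0.967, -0.256, -0.0], [0.0, -0.001, -1.0]]
force: [-1.7, -0.1, 6.6]
opening: 0.385
```

Contact at 6.6 N, about 2 mm early, which matches the spacer sitting lower in the grasp in the pictures. I'll release and check.

play_rows(series=[{"tx":0,"ty":0,"tz":0.0008,"turn":0},{"tx":0,"ty":0,"tz":0,"turn":0},{"tx":0,"ty":0,"tz":0,"turn":0}], gripper=0.7)

```text
time_s: 17.85
position: [0.5536, 0.0223, 0.125]
tcp_rot: [[0.256, -0.967, -0.0], [-0.967, -0.256, 0.0], [-0.0, 0.0, -1.0]]
force: [0.1, -0.2, 0.5]
opening: 0.581
```

play_rows(series=[{"tx":0,"ty":0,"tz":0.02,"turn":0},{"tx":0,"ty":0,"tz":0.05,"turn":0},{"tx":-0.02,"ty":0,"tz":0.05,"turn":0},{"tx":-0.05,"ty":0,"tz":0.03,"turn":0},{"tx":-0.025,"ty":0,"tz":0,"turn":0},{"tx":0,"ty":0,"tz":0,"turn":0},{"tx":0,"ty":0,"tz":0,"turn":0}])

```text
time_s: 18.55
position: [0.4782, 0.0222, 0.2452]
tcp_rot: [[0.256, -0.967, 0.001], [-0.967, -0.256, -0.0], [0.0, -0.001, -1.0]]
force: [1.1, -0.1, -0.0]
opening: 0.697
```

```bash
python3 - <<'E'
from h import *
s=bot.read_state();print(s["time_s"],s["position"],s["force"],s["qvel"].round(1))
W=vision.capture("wrist");np.save("w10.npy",W,allow_pickle=True)
x0,y0=[int(v) for v in proj(W,[.5565,.0225,.077])[0]-[60,50]];print(x0,y0)
a=cv2.resize(W["pixels"][y0:y0+100,x0:x0+120],None,fx=4,fy=4,interpolation=cv2.INTER_CUBIC)
S=vision.capture("scene")
im=cv2.resize(S["pixels"],None,fx=8,fy=8,interpolation=cv2.INTER_CUBIC)
u=proj(S,[.556,.0235,.05])[0].astype(int)*8
b=im[u[1]-200:u[1]+200,u[0]-150:u[0]+150]
cv2.imwrite("pics/s10.png",np.hstack([a,b]))
E
```

```text
18.55 [0.47818504 0.02220405 0.24522217] [ 1.06721069 -0.11162433 -0.04374596] [-0.   1.5 -2.1 -0.  -0.2  0. ]
282 52
```

View pics/s10.png

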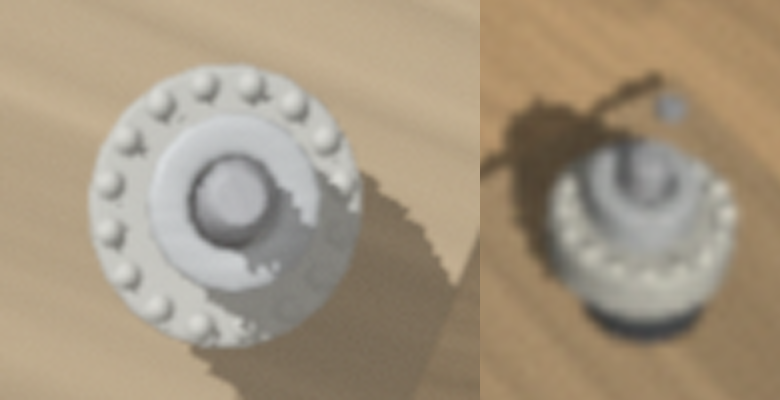

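The spacer is flat and concentric on the roundel. Next is the cap.

play_rows(series=[{"tx":-0.025,"ty":0.05,"tz":0,"turn":0},{"tx":-0.025,"ty":0.05,"tz":0,"turn":0},{"tx":-0.025,"ty":0.05,"tz":0,"turn":0},{"tx":-0.025,"ty":0.05,"tz":0,"turn":0},{"tx":-0.025,"ty":0.0535,"tz":0,"turn":0},{"tx":0,"ty":0,"tz":0,"turn":0},{"tx":0,"ty":0,"tz":0,"turn":0},{"tx":0,"ty":0,"tz":0,"turn":0}], gripper=0.7)

```text
time_s: 19.45
position: [0.3788, 0.2248, 0.2448]
tcp_rot: [[0.255, -0.967, 0.0], [-0.967, -0.255, -0.0], [0.0, -0.0, -1.0]]
force: [0.3, 0.6, 0.6]
opening: 0.696
```

```bash
python3 - <<'E'
from h import *
s=bot.read_state();W=vision.capture("wrist");print(s["time_s"],s["position"],s["qvel"].round(1))
u=proj(W,[.4428,.242,.015])[0];print("expect",u)
m=maskat(W,"cap",u,60); print(m)
if m: print(fit(W,"cap",m[0]))
im=cv2.resize(W["pixels"],None,fx=4,fy=4,interpolation=cv2.INTER_CUBIC)
for r,z in((.015,.03),(.025,.008)):
    P=np.c_[.4428+r*np.cos(TH),.242+r*np.sin(TH),np.full(60,z)]
    cv2.polylines(im,[np.round(proj(W,P)*4+2).astype(np.int32)],True,(0,0,255),1)
y,x=int(u[1])*4,int(u[0])*4
cv2.imwrite("pics/w11.png",im[max(y-240,0):y+240,x-300:x+300])
E
```

```text
19.45 [0.37882399 0.22483535 0.2447889 ] [-1.6 -0.3  0.4  0.1  0.2  0.2]
expect [317.25760157 114.74008777]
(array([315.43789144, 113.8460334 ]), 1916.0)
(array([0.44271382, 0.24383684]), 2058.875)
```

View pics/w11.png

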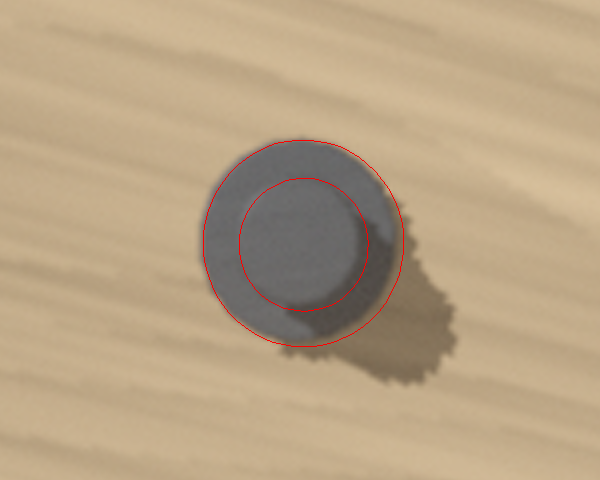

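play_rows(series=[{"tx":0.0403,"ty":0.0108,"tz":-0.02,"turn":0},{"tx":0.0402,"ty":0.0108,"tz":-0.03,"turn":0},{"tx":0,"ty":0,"tz":-0.05,"turn":0},{"tx":0,"ty":0,"tz":-0.05,"turn":0},{"tx":0,"ty":0,"tz":-0.035,"turn":0},{"tx":0,"ty":0,"tz":0,"turn":0},{"tx":0,"ty":0,"tz":0,"turn":0},{"tx":0,"ty":0,"tz":0,"turn":0}])

```text
time_s: 20.35
position: [0.4433, 0.2421, 0.0985]
tcp_rot: [[0.255, -0.967, 0.003], [-0.967, -0.255, 0.001], [-0.0, -0.003, -1.0]]
force: [-0.4, 0.1, -0.2]
opening: 0.698
```

play_rows(series=[{"tx":0,"ty":0,"tz":-0.015,"turn":0},{"tx":0,"ty":0,"tz":-0.0075,"turn":0},{"tx":0,"ty":0,"tz":0,"turn":0},{"tx":0,"ty":0,"tz":0,"turn":0}])

```text
time_s: 20.75
position: [0.4419, 0.2425, 0.0791]
tcp_rot: [[0.256, -0.967, -0.0], [-0.967, -0.256, -0.0], [-0.0, 0.0, -1.0]]
force: [0.6, 0.2, 0.0]
opening: 0.696
```

play_rows(series=[{"tx":0,"ty":0,"tz":0,"turn":0},{"tx":0,"ty":0,"tz":0,"turn":0},{"tx":0,"ty":0,"tz":0,"turn":0},{"tx":0,"ty":0,"tz":0,"turn":0},{"tx":0,"ty":0,"tz":0,"turn":0},{"tx":0,"ty":0,"tz":0,"turn":0}], gripper=0)

```text
time_s: 21.35
position: [0.442, 0.2424, 0.0792]
tcp_rot: [[0.256, -0.967, 0.0], [-0.967, -0.256, 0.0], [-0.0, -0.0, -1.0]]
force: [0.3, -0.3, 0.5]
opening: 0.334
```

play_rows(series=[{"tx":0,"ty":0,"tz":0.03,"turn":0},{"tx":0,"ty":0,"tz":0.05,"turn":0},{"tx":0,"ty":0,"tz":0.05,"turn":0},{"tx":0.024,"ty":-0.045,"tz":0.01,"turn":0},{"tx":0.025,"ty":-0.05,"tz":0,"turn":0},{"tx":0.025,"ty":-0.05,"tz":0,"turn":0},{"tx":0.025,"ty":-0.05,"tz":0,"turn":0},{"tx":0.025,"ty":-0.045,"tz":0,"turn":0},{"tx":0.0175,"ty":-0.034,"tz":0,"turn":0},{"tx":0,"ty":0,"tz":0,"turn":0}])

```text
time_s: 22.35
position: [0.5578, 0.0193, 0.1911]
tcp_rot: [[0.251, -0.968, 0.004], [-0.968, -0.251, -0.001], [0.002, -0.003, -1.0]]
force: [0.1, -0.2, -0.7]
opening: 0.334
```

play_rows(series=[{"tx":0,"ty":0,"tz":0,"turn":0},{"tx":0,"ty":0,"tz":0,"turn":0},{"tx":0,"ty":0,"tz":0,"turn":0}])

```text
time_s: 22.65
position: [0.5541, 0.0245, 0.1909]
tcp_rot: [[0.258, -0.966, -0.002], [-0.966, -0.258, 0.0], [-0.001, 0.001, -1.0]]
force: [-0.5, -0.1, -0.7]
opening: 0.332
```

```bash
python3 - <<'E'
from h import *
W=vision.capture("wrist");s=bot.read_state();p=s["position"];print(s["time_s"],p,s["force"],s["opening"],s["qvel"].round(1))
im=cv2.resize(W["pixels"],None,fx=5,fy=5,interpolation=cv2.INTER_CUBIC)
zu=p[2]-.0792
for r,z,c in((.015,zu+.03,(0,0,255)),(.025,zu+.008,(0,255,0))):
    P=np.c_[p[0]+r*np.cos(TH),p[1]+r*np.sin(TH),np.full(60,z)]
    cv2.polylines(im,[np.round(proj(W,P)*5+2).astype(np.int32)],True,c,1)
cv2.imwrite("pics/w12.png",im[180*5:300*5,240*5:395*5])
S=vision.capture("scene")
u=proj(S,[.556,.0235,.08])[0].astype(int)
cv2.imwrite(f"pics/s12.png",cv2.resize(S["pixels"][u[1]-40:u[1]+40,u[0]-50:u[0]+50],None,fx=6,fy=6,interpolation=cv2.INTER_CUBIC))
E
```

```text
22.7 [0.55434155 0.02445893 0.19100401] [-0.21747262  0.00817639 -0.76385057] 0.3351426990988577 [-0.1 -0.  -0.3 -0.   0.   0. ]
```

View pics/w12.png

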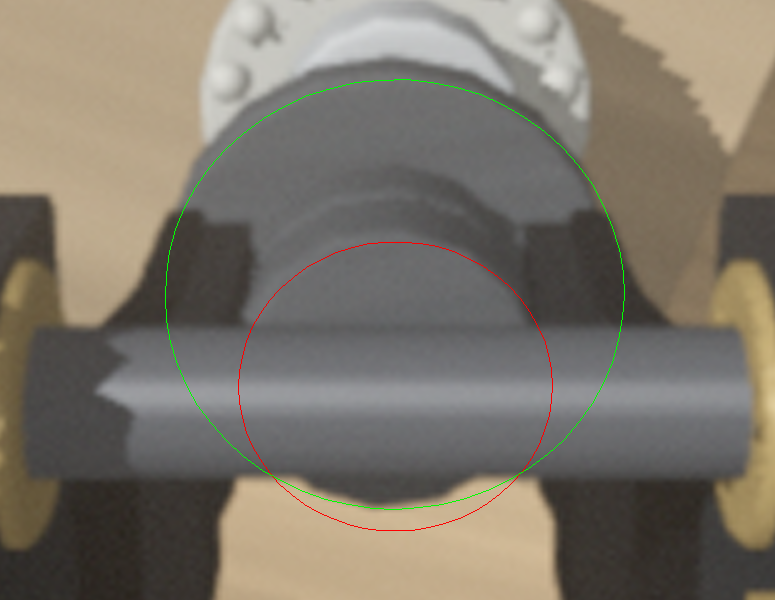

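View pics/s12.png

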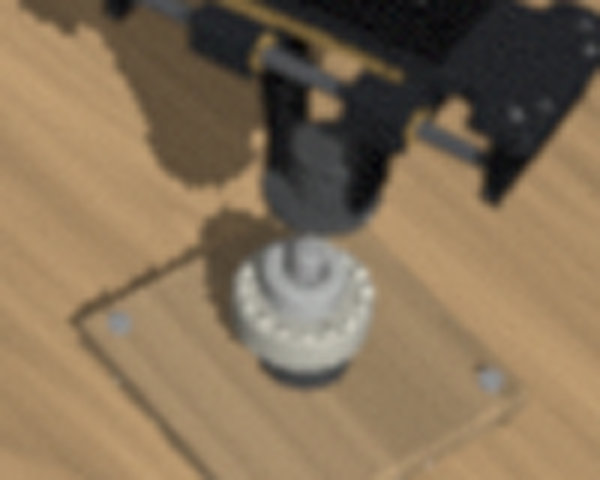

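play_rows(series=[{"tx":0.0014,"ty":-0.0014,"tz":-0.01,"turn":0},{"tx":0,"ty":0,"tz":-0.014,"turn":0},{"tx":0,"ty":0,"tz":-0.01,"turn":0},{"tx":0,"ty":0,"tz":-0.0045,"turn":0},{"tx":0,"ty":0,"tz":0,"turn":0},{"tx":0,"ty":0,"tz":0,"turn":0},{"tx":0,"ty":0,"tz":0,"turn":0}])

```text
time_s: 23.45
position: [0.5566, 0.022, 0.1606]
tcp_rot: [[0.256, -0.967, 0.001], [-0.967, -0.256, -0.0], [0.0, -0.001, -1.0]]
force: [-0.4, -0.1, -1.5]
opening: 0.337
```

play_rows(series=[{"tx":-0.0009,"ty":0.0015,"tz":-0.0015,"turn":0},{"tx":0,"ty":0,"tz":0,"turn":0},{"tx":0,"ty":0,"tz":-0.0015,"turn":0},{"tx":0,"ty":0,"tz":0,"turn":0},{"tx":0,"ty":0,"tz":0,"turn":0}])

```text
time_s: 23.95
position: [0.5556, 0.0233, 0.1579]
tcp_rot: [[0.256, -0.967, 0.0], [-0.967, -0.256, -0.0], [0.0, -0.0, -1.0]]
force: [0.6, 0.3, -0.7]
opening: 0.335
```

Underside is at about 78.7 mm. Feeling down from here.

play_rows(series=[{"tx":0,"ty":0,"tz":-0.0018,"turn":0},{"tx":0,"ty":0,"tz":-0.0018,"turn":0},{"tx":0,"ty":0,"tz":0,"turn":0}])

```text
time_s: 24.25
position: [0.5554, 0.0233, 0.1548]
tcp_rot: [[0.256, -0.967, -0.001], [-0.967, -0.256, 0.0], [-0.0, 0.0, -1.0]]
force: [-0.0, -0.0, -2.1]
opening: 0.332
```

play_rows(series=[{"tx":0,"ty":0,"tz":-0.0018,"turn":0},{"tx":0,"ty":0,"tz":-0.0018,"turn":0},{"tx":0,"ty":0,"tz":0,"turn":0}])

```text
time_s: 24.55
position: [0.5554, 0.0233, 0.1519]
tcp_rot: [[0.256, -0.967, -0.001], [-0.967, -0.256, 0.0], [-0.0, 0.0, -1.0]]
force: [-0.2, -0.2, -1.5]
opening: 0.335
```

play_rows(series=[{"tx":0,"ty":0,"tz":-0.0018,"turn":0},{"tx":0,"ty":0,"tz":-0.0018,"turn":0},{"tx":0,"ty":0,"tz":-0.0018,"turn":0},{"tx":0,"ty":0,"tz":0,"turn":0}])

```text
time_s: 24.95
position: [0.5554, 0.0233, 0.1476]
tcp_rot: [[0.256, -0.967, -0.0], [-0.967, -0.256, 0.0], [-0.0, 0.0, -1.0]]
force: [0.6, 0.7, -1.2]
opening: 0.333
```

play_rows(series=[{"tx":0,"ty":0,"tz":-0.0015,"turn":0},{"tx":0,"ty":0,"tz":-0.0012,"turn":0},{"tx":0,"ty":0,"tz":0,"turn":0}])

```text
time_s: 25.25
position: [0.5555, 0.0233, 0.1455]
tcp_rot: [[0.256, -0.967, -0.0], [-0.967, -0.256, 0.0], [-0.0, 0.0, -1.0]]
force: [-0.2, 0.1, -0.8]
opening: 0.329
```

play_rows(series=[{"tx":0,"ty":0,"tz":-0.0012,"turn":0},{"tx":0,"ty":0,"tz":0,"turn":0}])

```text
time_s: 25.45
position: [0.5555, 0.0233, 0.1446]
tcp_rot: [[0.256, -0.967, -0.0], [-0.967, -0.256, 0.0], [-0.0, 0.0, -1.0]]
force: [0.9, 0.6, -1.3]
opening: 0.336
```

play_rows(series=[{"tx":0,"ty":0,"tz":-0.0009,"turn":0},{"tx":0,"ty":0,"tz":0,"turn":0}])

```text
time_s: 25.65
position: [0.5556, 0.0233, 0.1442]
tcp_rot: [[0.256, -0.967, 0.0], [-0.967, -0.256, -0.0], [0.0, -0.0, -1.0]]
force: [-0.5, -0.6, 0.7]
opening: 0.334
```

play_rows(series=[{"tx":0,"ty":0,"tz":-0.0008,"turn":0},{"tx":0,"ty":0,"tz":0,"turn":0},{"tx":0,"ty":0,"tz":0,"turn":0}])

```text
time_s: 25.95
position: [0.5557, 0.0233, 0.1442]
tcp_rot: [[0.256, -0.967, 0.001], [-0.967, -0.256, -0.0], [0.0, -0.001, -1.0]]
force: [-2.1, 0.3, 5.4]
opening: 0.337
```

play_rows(series=[{"tx":0,"ty":0,"tz":-0.001,"turn":0},{"tx":0,"ty":0,"tz":0,"turn":0},{"tx":0,"ty":0,"tz":0,"turn":0},{"tx":0,"ty":0,"tz":0,"turn":0}])

```text
time_s: 26.35
position: [0.5557, 0.0233, 0.1441]
tcp_rot: [[0.256, -0.967, 0.001], [-0.967, -0.256, -0.0], [0.0, -0.001, -1.0]]
force: [-2.8, 0.1, 9.9]
opening: 0.335
```

play_rows(series=[{"tx":0,"ty":0,"tz":-0.0008,"turn":0},{"tx":0,"ty":0,"tz":0,"turn":0},{"tx":0,"ty":0,"tz":0,"turn":0},{"tx":0,"ty":0,"tz":0,"turn":0}])

```text
time_s: 26.75
position: [0.5557, 0.0233, 0.1441]
tcp_rot: [[0.256, -0.967, 0.001], [-0.967, -0.256, -0.0], [0.001, -0.001, -1.0]]
force: [-3.8, 0.0, 14.8]
opening: 0.336
```

play_rows(series=[{"tx":0,"ty":0,"tz":0.0024,"turn":0},{"tx":0,"ty":0,"tz":0,"turn":0}])

```text
time_s: 26.95
position: [0.5558, 0.0233, 0.1442]
tcp_rot: [[0.256, -0.967, 0.001], [-0.967, -0.256, -0.0], [0.0, -0.001, -1.0]]
force: [-0.8, 0.1, 5.3]
opening: 0.338
```

play_rows(series=[{"tx":0,"ty":0,"tz":0,"turn":0},{"tx":0,"ty":0,"tz":0,"turn":0},{"tx":0,"ty":0,"tz":0,"turn":0}], gripper=0.7)

```text
time_s: 27.25
position: [0.5555, 0.0233, 0.1435]
tcp_rot: [[0.256, -0.967, -0.001], [-0.967, -0.256, 0.0], [-0.0, 0.0, -1.0]]
force: [-0.1, -0.6, 0.1]
opening: 0.522
```

play_rows(series=[{"tx":0,"ty":0,"tz":0.02,"turn":0},{"tx":0,"ty":0,"tz":0.05,"turn":0},{"tx":-0.02,"ty":0,"tz":0.05,"turn":0},{"tx":-0.05,"ty":0,"tz":0.01,"turn":0},{"tx":-0.025,"ty":0,"tz":0,"turn":0},{"tx":0,"ty":0,"tz":0,"turn":0},{"tx":0,"ty":0,"tz":0,"turn":0}])

```text
time_s: 27.95
position: [0.4802, 0.0232, 0.248]
tcp_rot: [[0.256, -0.967, 0.002], [-0.967, -0.256, -0.0], [0.001, -0.001, -1.0]]
force: [0.1, -0.4, -0.4]
opening: 0.701
```

```bash
python3 - <<'E'
from h import *
s=bot.read_state();print(s["time_s"],s["position"],s["force"],s["qvel"].round(1))
W=vision.capture("wrist")
x0,y0=[int(v) for v in proj(W,[.5565,.0225,.077])[0]-[50,50]]
a=cv2.resize(W["pixels"][y0:y0+100,x0:x0+100],None,fx=4,fy=4,interpolation=cv2.INTER_CUBIC)
S=vision.capture("scene")
cv2.imwrite("pics/s13f.png",S["pixels"])
im=cv2.resize(S["pixels"],None,fx=8,fy=8,interpolation=cv2.INTER_CUBIC)
for r,z,c in((.015,.095,(0,0,255)),(.025,.065,(0,255,0)),(.030,.031,(255,0,255))):
    P=np.c_[.556+r*np.cos(TH),.0235+r*np.sin(TH),np.full(60,z)]
    cv2.polylines(im,[np.round(proj(S,P)*8+4).astype(np.int32)],True,c,1)
u=proj(S,[.556,.0235,.06])[0].astype(int)*8
cv2.imwrite("pics/s13.png",np.hstack([a,im[u[1]-200:u[1]+200,u[0]-150:u[0]+150]]))
E
```

```text
27.95 [0.48021009 0.02315437 0.2479962 ] [ 0.10240205 -0.38230635 -0.39867426] [-0.1  1.2 -2.2 -0.  -0.2  0.1]
```

View pics/s13.png

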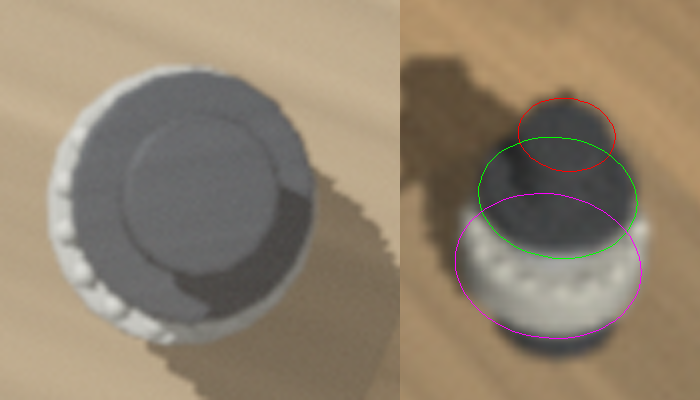

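View pics/s13f.png

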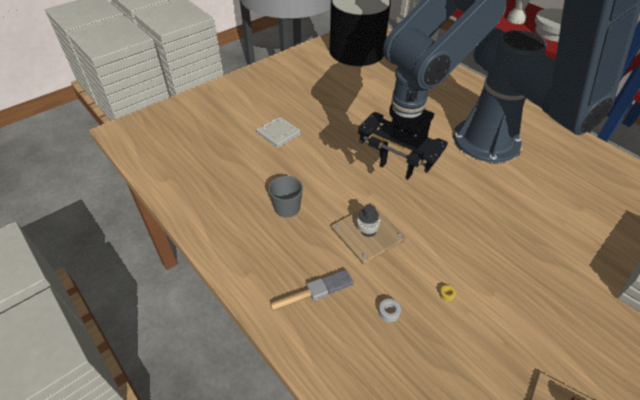

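The stack stands as expected: the cap's rims match the predicted outlines at 65 and 95 mm, and the bystanders and decoy rings haven't moved. The gripper is clear.

```bash
python3 -c "
from rig import bot
print(bot.hand_in())"
```

```text
the job is handed in; nothing more can be done
None
```

I threaded the roundel, the small grey spacer and the clamp cap onto the rod in that order. I then pressed the cap down to a measured 14.8 N, let go and backed the gripper clear. The job was handed in at about 28 s of the 72 s allowed; the hand-in reports no verdict.

**Cap:** contact came at a tool height that puts its underside at about 65 mm. In the final scene picture its rims roughly match the outlines predicted for a seated cap.

**Roundel and spacer:** both looked flat and concentric in the wrist and scene pictures taken after each was placed. I checked these by eye and did not measure tilt.

**Forces:** nothing I read went above 15 N along any axis. The highest sideways reading while threading was about 5 N.

**Bystanders:** the tub, brush and tile look to be where they were, judged by eye in the final scene picture.

**Checks that disagreed:**
- The wrist camera placed the rod about 1 to 2 mm away from where the top camera had it. I corrected for this by comparing each held part with the rod in the wrist view.
- The spacer touched down about 2 mm higher than expected, probably because it had slipped down slightly in the grip. It looked flat and fully down after release.

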